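# Hold the belt tensioner back for a belt change

### The arm

A 6-joint arm with a two-finger parallel gripper is mounted at the origin on the work surface. World frame = base frame: x ahead of the robot, y to its left, z up, the work surface at z = 0. Lengths are in m, angles in rad, forces in N, time in s.
With the tool pointing down it reaches from about 0.375 to 0.9 m from the base axis. Payload 3.1 kg.
Tool frame: the origin (TCP) lies midway between the tips of the shut fingers; the grasp point (between the pads) lies 19 mm behind it (manip.grip_depth is the distance from the TCP to the grasp point, in m); z points along the fingers, y is the line along which they close (so a half turn about z gives the same grasp; the last joint's range is limited). The gripper opens to 85 mm and grips with 20 to 120 N. Pads are 22 mm wide; open, the fingers measure 114 mm over their backs; the gripper's body (76 mm by 85 mm) begins 54 mm behind the grasp point. The pads swing forward as they close: fully open they stand 13 mm farther back than shut.
Start: joints at [-1.319, 0.527, 1.433, -0, 1.181, -0.178], TCP at [0.26, -0.568, 0.231] pointing down, gripper open.
Joint ranges: [-3.08, 3.08], [-0.75, 2.2], [0.22, 2.44], [-1.43, 4.57], [0, 2.65], [-2.85, 2.85]. Speed limits (rad/s): [2.79, 2.79, 3.14, 3.14, 3.14, 3.14].

### API

Orientations are given as a unit quaternion [x, y, z, w].
In Python, from station import telemetry, snapshot, manip gives the robot as it stands. The module is installed in compiled form; this text tells all that it offers.
- The arm moves only by the shell command python3 -m crank 'ROWS' [OPENING] [FORCE]. ROWS is text: rows parted by semicolons, each of 6 numbers parted by spaces: the shift along the tool's x, y, z as a fraction of full scale, then the turn, a rotation vector about the tool's x, y, z as a fraction of full scale. A call has exactly 5 rows; each row shifts and turns the commanded pose from where the row before left it, along the tool's axes as they then stand; what a row does not reach is not made up. Full scale, the value 1, is 4 cm for a shift and 90 degrees for a turn. A row lasts 1/10 s, in which the tool goes at most 50 mm and 8.59 degrees, less where a joint would pass 70% of its speed; a pose out of reach is approached as far as the arm can. A call with a number of a shift or a turn outside -1 to 1 is refused whole. A call with a gripper value outside its range is refused whole. OPENING is the opening, from -1 (shut) to 1 (fully open), set as the call begins (- or left out, the last holds). The fingers move at their own pace and stop on an object; FORCE is the grip in N (left out, the last holds). Time passes only in rows, so rows that do not move let the fingers close, or fill a call up. It gives the time, the measured TCP pose, the force, the opening and the grip force at its end, in the units of the state.
- telemetry.sense(): the state, without advancing time (a new reading comes with each control period).
- snapshot(name): name is "side" or "top" or "wrist"; returns a dict with "image" (384x512x3 uint8, red, green, blue), "depth" (384x512 float32, m along the optical axis (not along the pixel's ray), 0 where there is no reading), "camera_matrix" (3x3 intrinsics, pixels), "rvec" (rotation vector, rad) and "tvec" (3), from world to camera coordinates, as OpenCV has them. Camera axes: x right, y down, z forward; pixel columns grow to the right and rows downward; lengths in m; the calibration is good to about 2 mm. A picture is of the moment at which its call begins.
- manip.sign_off(): hands the job in; it is judged then, once.
The state is a dict: "t": time; "q": joint angles; "qd": joint speeds; "tau": joint torques, N m; "tcp_pos": TCP position; "tool_rot": TCP orientation; "force": force on the tool from outside, world axes, zero at the start; "ft_torque": the same for the moment, N m; "finger_gap": opening from 0.0 (shut) to 1.0 (fully open); "gripper_force": force on a finger pad.
Only numpy, scipy, OpenCV 4.12 (cv2) and the standard library are available. Lean on these libraries where they do the work, as an engineer would, in place of code of your own. Each camera call takes 0.05 s, during which the arm holds its last target. There are 200 camera calls.

### The job

I am about to slip a new belt onto this drive: slide the blue pawl slider fully in towards the ratchet, then push the yellow sprung tensioner arm back by the red block at its tip until the pawl has clicked behind the second and last tooth. Go on holding it a few millimetres farther back than that click, so that your push on the block carries the spring and the pawl is only the safety catch; finish while still holding it there, and do not disturb the multimeter, the tape roll or the screwdriver.

Things in the scene. Friction and masses are not known exactly. Their poses are not given: they have to be found in the camera images.
- drive: flat belt drive fixed to the bench: aluminium plate 220 (x) x 580 (y) x 12 mm, origin at the centre of its underside, z up, x away from the robot at yaw 0; yaw up to 0.35 rad either way. In its frame a small pulley (72 mm across) stands at (0, 235) mm and a large one (118 mm across) at (0, -215), both 69 mm high over the bench; the tensioner lies between them
- pivot (a point): upright pivot axis of the tensioner arm, on top of its round yellow hub (52 mm across, 50 mm high over the bench), at (15, 35, 46) mm in the drive's frame
- tensioner (a joint): angle of the yellow arm about the pivot, rad: 0 = forward stop, where it starts; grows counter-clockwise from above as it is pushed back, to 0.74 at the rear stop. The spring takes 6 N at the block at 0, 12 N at 0.6, and throws the arm forward when let go. With the slider in, the pawl drops behind tooth one at 0.35 and tooth two at 0.59, and alone would hold it at 0.57; hold it at about 0.65
- tip_block: upright red block on the arm's tip, 24 x 24 mm, 30 to 90 mm above the bench, origin at the centre of its underside, 125 mm from the pivot. Its x axis is the way it is pushed (level, square to the arm; at angle 0 the drive's x axis turned by -0.85 rad about z), -y points outward along the arm. Idler roller (40 mm across, top 64 mm above the bench) 45 mm from it towards +y; clear in front
- knob_top (a point): centre of the top of the black knob on the blue pawl slider, 80 mm above the bench; knob 22 mm across, 34 mm tall, upright, on a thin stem over a blue carriage 36 x 34 mm, top 36 mm above the bench. In the drive's frame the knob is at (15, 144) mm with the slider fully out and (15, 128) mm fully in: it slides along the drive's -y
- pawl_slider (a joint): travel of the pawl slider, m: 0 = fully out, 0.016 = fully in against its stop (in from 0.0145). It moves towards the ratchet, along the drive's -y, with 6 N of friction and stays where it is left; starts at 0 to 0.005
- pawl (a joint): the brass pawl's spring travel in its slider, m: 0 = fully out (dropped in), grows to about 0.006 while it rides over a tooth
- multimeter: bystander: black multimeter lying flat, 88 x 172 x 38 mm, origin at the centre of its underside
- tape_roll: bystander: red tape roll lying flat, 92 mm across, 24 mm high, origin at the centre of its underside
- screwdriver: bystander: screwdriver with an orange handle lying along its x axis

How it is judged:
On the way, in this order (a step that is already met when the one before it is completed fails the run):
1. the pawl slider is fully in, with the arm still forward (value of joint pawl_slider above 0.0145 m and value of joint tensioner below 0.2 rad), for 0.2 s.
2. the arm is pushed back by its block past the second tooth and the pawl has dropped behind it (value of joint tensioner above 0.6 rad and value of joint pawl below 0.002 m and contact force between the fingers and tip_block above 3 N), for 0.2 s.
At the end, for the whole second after the job is handed in: The pawl slider is fully in (at least 14.5 of 16 mm), the pawl has dropped behind the second tooth (within 2 mm of fully out), and the fingers hold the arm still by its tip block with more than 4 N, farther back than where the pawl would catch it (beyond 0.6 rad) (value of joint tensioner above 0.6 rad and value of joint pawl below 0.002 m and value of joint pawl_slider above 0.0145 m and contact force between the fingers and tip_block above 4 N and velocity of joint tensioner between -0.05 and 0.05 rad/s); the arm keeps its last pose, push and grip.
It fails at once if a bystander was disturbed (moved more than 10 mm) (distance of any of multimeter, tape_roll, screwdriver from where it was at the start of the episode above 0.01 m).
It also fails if it takes over 38 s, if anything falls off the work surface, if the arm or the gripper's body presses on something with over 40 N, if the wrist force passes 120 N, or if a joint passes its speed limit or range.

## Working session

There is one attempt and no reset: what is moved stays moved. The work goes in short steps, Python scripts to look and compute and a shell command to move; the robot and the scene stay as the last step left them, time stands still between calls to the robot, and variables do not carry over. Pictures are saved under pics/ and viewed, at most 10 in all, crops included, and the job is handed in when it is done.

```bash
mkdir -p pics; cat > h.py <<'E'
import numpy as np,cv2
from station import telemetry,snapshot,manip
from scipy.spatial.transform import Rotation as R
def cam(s):
    Rm=cv2.Rodrigues(np.array(s['rvec'],float))[0];return Rm,np.array(s['tvec'],float).ravel(),np.array(s['camera_matrix'],float)
def ray(s,uv,z):
    Rm,t,K=cam(s);c=-Rm.T@t;d=Rm.T@np.linalg.inv(K)@np.array([uv[0],uv[1],1.]);return c+d*(z-c[2])/d[2]
def pts(s):
    Rm,t,K=cam(s);v,u=np.mgrid[:384,:512];d=s['depth'];p=np.stack([(u-K[0,2])/K[0,0]*d,(v-K[1,2])/K[1,1]*d,d],-1)
    return (p-t)@Rm
def proj(s,p):
    return cv2.projectPoints(np.array(p,float).reshape(-1,1,3),np.array(s['rvec'],float),np.array(s['tvec'],float),np.array(s['camera_matrix'],float),None)[0].reshape(-1,2)
def save(s,n): cv2.imwrite('pics/'+n+'.png',s['image'][...,::-1])
E
python3 - <<'E'
from h import *
import pickle
d={}
for n in('top','side'):
    s=snapshot(n);save(s,n+'0');d[n]=s
pickle.dump(d,open('s0.pkl','wb'))
print(telemetry.sense())
E
```

```text
{'t': 0.1, 'q': array([-1.31953809e+00,  5.28355372e-01,  1.43375831e+00, -3.04823190e-05,
        1.18143022e+00, -1.78506826e-01]), 'qd': array([ 0.00060369, -0.0025373 , -0.00337338, -0.00020921,  0.00014299,
       -0.00265949]), 'tau': array([-5.67272746e-04, -4.43303347e+01, -1.78587395e+01, -1.75158993e-04,
        3.87638443e-03, -8.65059832e-06]), 'tcp_pos': array([ 0.26026337, -0.56752443,  0.23044749]), 'tool_rot': array([ 9.76999747e-01,  2.13238229e-01, -4.95665578e-05, -9.74465714e-04]), 'force': array([-0.30525128,  0.18061774, -0.21970716]), 'ft_torque': array([-0.01183078,  0.02533148, -0.02291226]), 'gripper_force': 0.0, 'finger_gap': 0.9986153793009979}
```

View pics/top0.png

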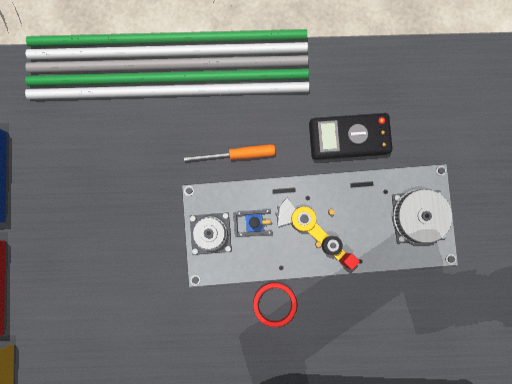

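View pics/side0.png

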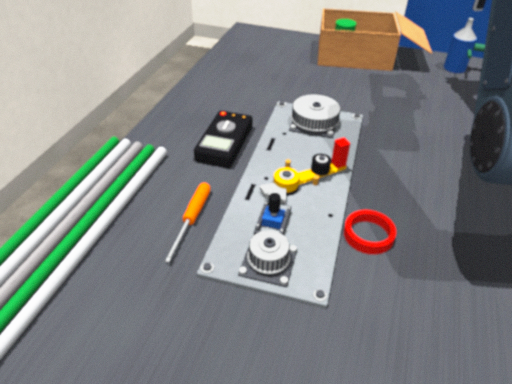

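The top view shows the small pulley at (209,234), the large one at (427,216), hub (304,219), knob about (255,223), red block (351,262) and tape roll (275,305). The side view shows the same layout, with clear space in front of the block. Next I'll measure these points.

```bash
cat > meas.py <<'E'
from h import *
import pickle
d=pickle.load(open('s0.pkl','rb'));s=d['top'];P=pts(s);im=s['image'];hsv=cv2.cvtColor(im,cv2.COLOR_RGB2HSV)
def cen(m): v,u=np.nonzero(m);return np.array([u.mean(),v.mean()]),m.sum()
v,u=np.mgrid[:384,:512]
box=lambda a,b,c,e:(u>a)&(u<b)&(v>c)&(v<e)
z=P[...,2];H,S,V=hsv[...,0],hsv[...,1],hsv[...,2]
def circ(m,h):
    c=max(cv2.findContours(m.astype(np.uint8),cv2.RETR_EXTERNAL,cv2.CHAIN_APPROX_NONE)[0],key=cv2.contourArea)
    (a,b),r=cv2.minEnclosingCircle(c);A=cv2.contourArea(c);M=cv2.moments(c);q=(M['m10']/M['m00'],M['m01']/M['m00']);p=ray(s,q,h);p2=ray(s,(q[0]+np.sqrt(A/np.pi),q[1]),h)
    print(np.round(q,1),np.round(p,4),'diam',round(2*np.linalg.norm(p2-p),4));return p
sm=circ(box(180,245,205,262)&(z>.055),.069)
lg=circ(box(385,460,180,255)&(z>.055),.069)
hub=circ(box(285,322,200,235)&(z>.042)&(H>15)&(H<35)&(S>120),.050)
kn=circ(box(240,275,205,240)&(z>.065),.080)
bl=circ(box(335,370,245,280)&(z>.078),.090)
print('z blk',np.median(z[box(335,370,245,280)&(z>.078)]),'knob',np.median(z[box(240,275,205,240)&(z>.065)]),'plate z',np.median(z[box(260,280,255,265)]))
ax=(sm-lg)[:2];print('dist',np.linalg.norm(ax));yaw=np.arctan2(-ax[0],ax[1]);print('yaw',yaw)
Rz=np.array([[np.cos(yaw),-np.sin(yaw)],[np.sin(yaw),np.cos(yaw)]])
o=(sm[:2]-Rz@[0,.235]+lg[:2]-Rz@[0,-.215])/2
print('origin',o)
for n,p in(('hub',hub),('knob',kn),('blk',bl)): print(n,np.round(Rz.T@(p[:2]-o),4))
piv=o+Rz@[.015,.035];print('piv',piv,'knob in/out',o+Rz@[.015,.128],o+Rz@[.015,.144])
for th in(0,.59,.65,.7):
    a=yaw-.85+th;x=np.array([np.cos(a),np.sin(a)]);y=np.array([-x[1],x[0]]);print(th,'pushdir',round(a,3),x,'block',piv-.125*y)
m=box(250,300,280,330)&((H<8)|(H>172))&(S>150);c,_=cen(m);print('tape',ray(s,c,.024))
# side view check
s2=d['side'];print('side proj knob,blk',proj(s2,[[*kn[:2],.08],[*bl[:2],.09]]))
E
python3 meas.py
```

```text
[208.4 232.8] [0.5222 0.1632 0.069 ] diam 0.0625
[425.  215.4] [ 0.5449 -0.2806  0.069 ] diam 0.1082
[303.5 218.5] [ 0.5463 -0.0336  0.05  ] diam 0.0475
[253.6 221.5] [0.5421 0.0704 0.08  ] diam 0.0196
[350.8 260.7] [ 0.4584 -0.1204  0.09  ] diam 0.0262
z blk 0.08941923858788858 knob 0.07979068545403303 plate z 0.011686856910475728
dist 0.4443401565073918
yaw 0.051034388837884116
origin [ 0.53404911 -0.06867903]
hub [0.0141 0.0344]
knob [0.0151 0.1385]
blk [-0.0782 -0.0478]
piv [ 0.54724415 -0.03295942] knob in/out [0.54250001 0.0599195 ] [0.54168382 0.07589867]
0 pushdir -0.799 [ 0.69744836 -0.71663504] block [ 0.45766477 -0.12014046]
0.59 pushdir -0.209 [ 0.97824602 -0.20744812] block [ 0.52131314 -0.15524017]
0.65 pushdir -0.149 [ 0.98892513 -0.14841528] block [ 0.52869224 -0.15657506]
0.7 pushdir -0.099 [ 0.9951069  -0.09880414] block [ 0.53489364 -0.15734778]
tape [0.3670743  0.03098211 0.024     ]
side proj knob,blk [[274.20805325 197.45525329]
 [341.67850009 142.77148393]]
```

All points agree with the drive's geometry: the knob is at (15,138.5) mm in its frame and the block is within 1 mm of the prediction. The plan is to shut the fingers and push the knob with their flat sides, along tool -x. I'll then turn on and push the block the same way.

```bash
cat > go.py <<'E'
import sys
from h import *
# args: x y z psi -> remaining shift in tool axes (units of 4cm) and turn about tool z (units of 90deg)
a=[float(v) for v in sys.argv[1:5]];t=telemetry.sense();M=R.from_quat(t['tool_rot']).as_matrix()
c,s=np.cos(a[3]),np.sin(a[3]);G=np.array([[c,s,0],[s,-c,0],[0,0,-1]])
print('t',t['t'],'tcp',np.round(t['tcp_pos'],4),'psi',round(np.arctan2(M[1,0],M[0,0]),4),'F',np.round(t['force'],1),'gap',round(t['finger_gap'],3))
print('shift',np.round(M.T@(np.array(a[:3])-t['tcp_pos'])/.04,3),'turn',np.round(R.from_matrix(M.T@G).as_rotvec()/(np.pi/2),3))
E
r='.9 -.83 0 0 0 0'
python3 -m crank '.9 -.83 0 0 0 0;.9 -.83 0 0 0 0;.9 -.83 0 0 0 0;.9 -.83 0 0 0 0;.9 -.83 0 0 0 0' -1 60
python3 -m crank '.9 -.83 0 0 0 0;.9 -.83 0 0 0 0;.9 -.83 0 0 0 0;.9 -.83 0 0 0 0;.9 -.83 0 0 0 0'
python3 go.py .5401 .1064 .055 1.622
```

```text
t: 0.6
tcp_pos: [0.3551, -0.3402, 0.231]
tool_rot: [0.977, 0.213, -0.0, -0.0]
force: [0.3, -0.3, 0.8]
finger_gap: 0.145
gripper_force: 0.0
t: 1.1
tcp_pos: [0.4496, -0.1144, 0.2312]
tool_rot: [0.977, 0.213, -0.0, -0.0]
force: [0.8, -0.3, 0.4]
finger_gap: -0.004
gripper_force: 0.0
t 1.1 tcp [ 0.4496 -0.1144  0.2312] psi 0.4294 F [ 0.8 -0.3  0.4] gap -0.004
shift [ 4.355 -4.076  4.406] turn [-0.    -0.    -0.759]
```

```bash
python3 -m crank '.87 -.815 0 0 0 0;.87 -.815 0 0 0 0;.87 -.815 0 0 0 0;.87 -.815 0 0 0 0;.87 -.815 0 0 0 0' >/dev/null
python3 -m crank '0 0 .3 0 0 -.09;0 0 .3 0 0 -.09;0 0 .3 0 0 -.09;0 0 .3 0 0 -.09;0 0 .3 0 0 -.09' >/dev/null
python3 -m crank '0 0 .2 0 0 -.09;0 0 .2 0 0 -.09;0 0 .2 0 0 -.09;0 0 0 0 0 -.039;0 0 0 0 0 0'
python3 go.py .5401 .1064 .055 1.622
python3 - <<'E'
from h import *
s=snapshot('top');save(s,'top1')
E
```

```text
t: 2.6
tcp_pos: [0.5391, 0.1044, 0.1466]
tool_rot: [0.689, 0.725, -0.001, -0.001]
force: [0.1, 0.5, 0.7]
finger_gap: 0.002
gripper_force: 0.0
t 2.6 tcp [0.5391 0.1044 0.1466] psi 1.6218 F [0.1 0.5 0.7] gap 0.002
shift [0.05  0.03  2.291] turn [-0.001 -0.    -0.   ]
```

View pics/top1.png

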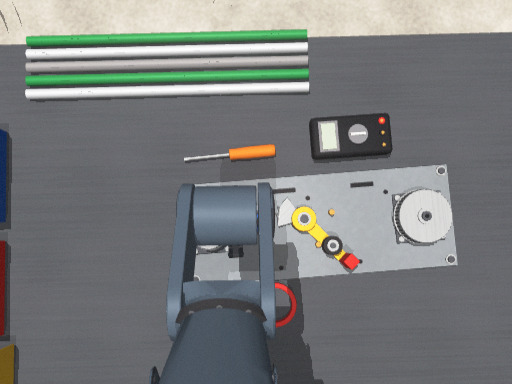

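The arm covers the knob and small pulley (fingers near (235,250)), and nothing has moved. I'll descend into the gap between the knob and the pulley.

```bash
python3 -m crank '.05 .03 .5 0 0 0;0 0 .5 0 0 0;0 0 .45 0 0 0;0 0 .45 0 0 0;0 0 .39 0 0 0'
python3 -m crank '-.1 0 0 0 0 0;-.1 0 0 0 0 0;-.05 0 0 0 0 0;-.05 0 0 0 0 0;0 0 0 0 0 0'
python3 go.py .5415 .0819 .055 1.622
python3 - <<'E'
from h import *
s=snapshot('side');save({'image':cv2.resize(s['image'][120:300,190:370],None,fx=3,fy=3)},'side1')
E
```

```text
t: 3.15
tcp_pos: [0.5408, 0.1064, 0.055]
tool_rot: [0.689, 0.724, -0.0, -0.0]
force: [-0.1, 1.1, -0.0]
finger_gap: -0.0
gripper_force: 0.0
t: 3.65
tcp_pos: [0.5419, 0.0941, 0.0565]
tool_rot: [0.689, 0.725, 0.001, 0.001]
force: [-0.8, -0.1, -0.1]
finger_gap: -0.001
gripper_force: 0.0
t 3.65 tcp [0.5419 0.0941 0.0565] psi 1.6214 F [-0.8 -0.1 -0.1] gap -0.001
shift [-0.303 -0.026  0.038] turn [ 0.001  0.    -0.   ]
```

View pics/side1.png

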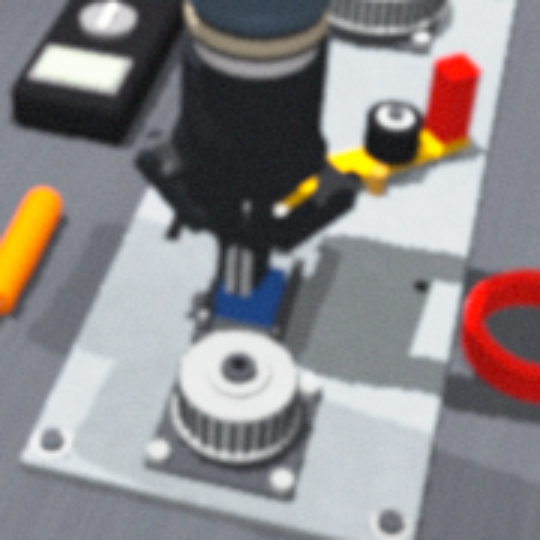

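The crop shows the shut fingers at (240,270), standing over the carriage between the knob and the small pulley. I'll push now and watch the force.

```bash
python3 -m crank '-.05 0 0 0 0 0;-.05 0 0 0 0 0;-.05 0 0 0 0 0;-.05 0 0 0 0 0;-.05 0 0 0 0 0' | egrep 'tcp|force: \['
python3 -m crank '-.02 0 0 0 0 0;-.02 0 0 0 0 0;-.02 0 0 0 0 0;0 0 0 0 0 0;0 0 0 0 0 0'| egrep 'tcp|force: \['
```

```text
tcp_pos: [0.5418, 0.0858, 0.0559]
force: [-0.5, 6.3, 2.2]
tcp_pos: [0.542, 0.0833, 0.0559]
force: [0.7, 6.7, 1.4]
```

```bash
python3 -m crank '-.02 0 0 0 0 0;-.02 0 0 0 0 0;-.02 0 0 0 0 0;0 0 0 0 0 0;0 0 0 0 0 0'| egrep 'tcp|force: \['
python3 -m crank '-.02 0 0 0 0 0;-.02 0 0 0 0 0;-.02 0 0 0 0 0;0 0 0 0 0 0;0 0 0 0 0 0'| egrep 'tcp|force: \['
```

```text
tcp_pos: [0.5421, 0.081, 0.0559]
force: [0.4, 5.5, 1.5]
tcp_pos: [0.5422, 0.0787, 0.0559]
force: [1.0, 5.8, 1.7]
```

```bash
python3 -m crank '-.02 0 0 0 0 0;-.02 0 0 0 0 0;-.02 0 0 0 0 0;0 0 0 0 0 0;0 0 0 0 0 0'| egrep 'tcp|force: \['
python3 - <<'E'
from h import *
s=snapshot('side');save({'image':cv2.resize(s['image'][160:280,220:340],None,fx=4.5,fy=4.5)},'side2')
E
```

```text
tcp_pos: [0.5422, 0.0785, 0.056]
force: [1.5, 13.7, 1.4]
```

View pics/side2.png

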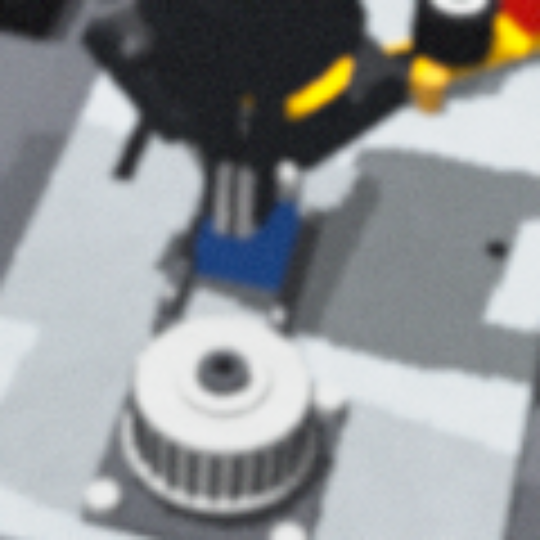

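The force rose to 13.7 N with no further travel, so the slider is at its stop; the carriage has moved forward (blue at (245,245)). I'll back off, lift, and go to the push side of the block.

```bash
python3 -m crank '.15 0 0 0 0 0;.05 0 -.8 0 0 0;0 0 -.9 0 0 0;0 0 -.9 0 0 0;0 0 0 0 0 0' | egrep 'tcp|force: \['
python3 go.py .437 -.0987 .155 2.343
```

```text
tcp_pos: [0.5453, 0.0825, 0.1643]
force: [0.8, -0.7, -0.5]
t 6.75 tcp [0.5453 0.0825 0.1643] psi 1.6225 F [ 0.8 -0.7 -0.5] gap -0.002
shift [-4.385 -2.941  0.21 ] turn [ 0.006  0.003 -0.459]
```

```bash
python3 -m crank '-.73 -.49 0 0 0 0;-.73 -.49 0 0 0 0;-.73 -.49 0 0 0 0;-.73 -.49 0 0 0 0;-.73 -.49 0 0 0 0' >/dev/null
python3 -m crank '-.73 -.49 0 0 0 -.09;0 0 0 0 0 -.09;0 0 0 0 0 -.09;0 0 0 0 0 -.09;0 0 0 0 0 -.09' | egrep 'tcp|force: \['
python3 go.py .437 -.0987 .055 2.343
python3 - <<'E'
from h import *
s=snapshot('top');save(s,'top2')
P=pts(s);v,u=np.mgrid[:384,:512];m=(u>240)&(u<280)&(v>205)&(v<240)&(P[...,2]>.065)&(P[...,2]<.095)
print(m.sum())
if m.sum()>20:print('knob',ray(s,(u[m].mean(),v[m].mean()),.08))
E
```

```text
tcp_pos: [0.4329, -0.0982, 0.159]
force: [0.0, -0.5, -1.2]
t 7.75 tcp [ 0.4329 -0.0982  0.159 ] psi 2.3331 F [ 0.  -0.5 -1.2] gap 0.003
shift [-0.084  0.068  2.601] turn [-0.001 -0.001 -0.006]
90
knob [0.54251245 0.05821044 0.08      ]
```

View pics/top2.png

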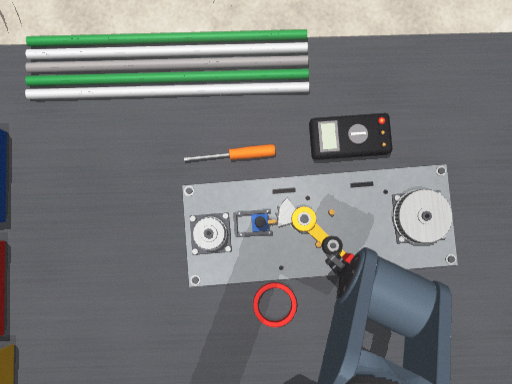

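The knob now sits at y=0.0582, 12 mm in from where it started, so it is fully in. The gripper is above the near side of the red block (348,258) and the bystanders are untouched. I'll descend.

```bash
python3 -m crank '0 .06 .6 0 0 0;0 0 .6 0 0 0;0 0 .6 0 0 0;0 0 .5 0 0 0;0 0 .28 0 0 0' | egrep 'tcp|force: \['
python3 go.py .437 -.0987 .055 2.343
python3 - <<'E'
from h import *
s=snapshot('side');save({'image':cv2.resize(s['image'][90:240,270:420],None,fx=3.6,fy=3.6)},'side3')
E
```

```text
tcp_pos: [0.4342, -0.0959, 0.0546]
force: [-0.2, -0.2, -0.3]
t 8.3 tcp [ 0.4342 -0.0959  0.0546] psi 2.3254 F [-0.2 -0.2 -0.3] gap 0.003
shift [-0.098  0.003 -0.01 ] turn [-0.001 -0.002 -0.011]
```

View pics/side3.png

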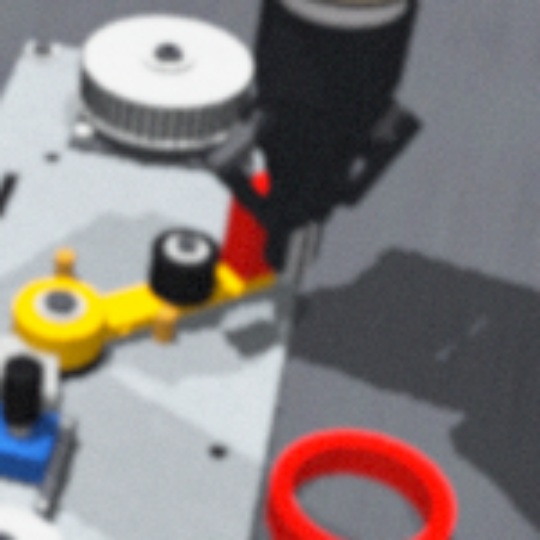

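The fingers are down at (290,250), beside the block's near face, and the tape roll is clear. I'll close the gap until they touch.

```bash
cat > th.py <<'E'
from h import *
piv=np.array([.5472,-.0330]);t=telemetry.sense();M=R.from_quat(t['tool_rot']).as_matrix();d=t['tcp_pos'][:2]-piv
psi=np.arctan2(M[1,0],M[0,0])
off=.0196; yaw=.051
r=np.hypot(*d);ang=np.arctan2(d[1],d[0]) # pivot->tcp ; at theta: a-pi/2-atan(off/sqrt(r2-off2))
a=ang+np.pi/2+np.arcsin(off/r);th=a-(yaw-.85)
print('t',round(t['t'],2),'tcp',np.round(t['tcp_pos'],4),'theta',round(th,3),'tool theta',round((psi-np.pi-yaw+.85+np.pi)%(2*np.pi)-np.pi,3),'radial',round(np.sqrt(r*r-off*off),4),'F tool',np.round(M.T@t['force'],1))
E
python3 -m crank '-.07 0 0 0 0 -.011;-.07 0 0 0 0 0;-.07 0 0 0 0 0;-.05 0 0 0 0 0;-.05 0 0 0 0 0' | grep xx
python3 th.py
python3 -m crank '-.03 0 0 0 0 0;-.03 0 0 0 0 0;0 0 0 0 0 0;0 0 0 0 0 0;0 0 0 0 0 0' | grep xx
python3 th.py
```

```text
t 8.85 tcp [ 0.4439 -0.1051  0.057 ] theta -0.006 tool theta 0.002 radial 0.1244 F tool [ 2.4  0.9 -2.1]
t 9.35 tcp [ 0.4436 -0.1054  0.0565] theta -0.006 tool theta 0.003 radial 0.1249 F tool [ 4.5  1.5 -3.7]
```

Contact falls at theta≈0, as predicted. Now I'll follow the arc, turning the tool with the arm.

```bash
python3 -m crank '-.157 -.021 0 0 0 -.032;-.157 -.021 0 0 0 -.032;-.157 -.021 0 0 0 -.032;-.157 -.021 0 0 0 -.032;-.157 -.021 0 0 0 -.032' | grep xx
python3 th.py
python3 -m crank '-.157 -.021 0 0 0 -.032;-.157 -.021 0 0 0 -.032;-.157 -.021 0 0 0 -.032;0 0 0 0 0 0;0 0 0 0 0 0' | grep xx
python3 th.py
```

```text
t 9.85 tcp [ 0.4608 -0.1267  0.0561] theta 0.209 tool theta 0.256 radial 0.1259 F tool [11.1 -0.8 -7.5]
t 10.35 tcp [ 0.4767 -0.1392  0.0559] theta 0.367 tool theta 0.406 radial 0.1259 F tool [10.1 -4.  -4.9]
```

```bash
python3 -m crank '-.157 -.021 0 0 0 -.03;-.157 -.021 0 0 0 -.03;-.157 -.021 0 0 0 -.03;-.157 -.021 0 0 0 -.03;0 0 0 0 0 0' | grep xx
python3 th.py
python3 -m crank '-.12 -.016 0 0 0 -.024;-.12 -.016 0 0 0 -.024;0 0 0 0 0 0;0 0 0 0 0 0;0 0 0 0 0 0' | grep xx
python3 th.py
```

```text
t 10.85 tcp [ 0.4993 -0.1509  0.0557] theta 0.568 tool theta 0.595 radial 0.1258 F tool [10.8 -3.1 -3.9]
t 11.35 tcp [ 0.5073 -0.1539  0.0556] theta 0.635 tool theta 0.67 radial 0.1258 F tool [12.8 -4.6 -4.3]
```

```bash
python3 -m crank '-.03 -.004 0 0 0 0;-.03 -.004 0 0 0 0;0 0 0 0 0 0;0 0 0 0 0 0;0 0 0 0 0 0' | grep xx
python3 th.py
python3 - <<'E'
from h import *
piv=np.array([.5472,-.0330]);v,u=np.mgrid[:384,:512]
for n in('top','side'):
    s=snapshot(n);P=pts(s);hsv=cv2.cvtColor(s['image'],cv2.COLOR_RGB2HSV);H,S,V=[hsv[...,i] for i in range(3)]
    z=P[...,2];d=np.hypot(P[...,0]-piv[0],P[...,1]-piv[1])
    y=(H>18)&(H<35)&(S>130)&(z>.02)&(z<.055)&(d>.035)&(d<.1)
    r=((H<8)|(H>172))&(S>130)&(z>.03)&(z<.1)&(d>.09)&(d<.16)
    t=(r&(z>.085))
    for k,m in(('yellow',y),('red',r),('redtop',t)):
        if m.sum()>5:
            p=P[m].mean(0);print(n,k,m.sum(),np.round(p,4),'theta',round(np.arctan2(p[1]-piv[1],p[0]-piv[0])+np.pi/2-.051+.85,3))
    b=s['image'];q=(b[170:290,240:400] if n=='top' else b[90:240,240:400]);save({'image':cv2.resize(q,None,fx=3.6,fy=3.6)},n+'4')
E
```

```text
t 11.85 tcp [ 0.5093 -0.1544  0.0556] theta 0.652 tool theta 0.67 radial 0.1257 F tool [14.5 -3.9 -5.2]
top yellow 196 [ 0.5375 -0.0718  0.0303] theta 0.555
top red 34 [ 0.5373 -0.1473  0.0609] theta 0.712
side yellow 161 [ 0.5367 -0.0882  0.0307] theta 0.611
side red 205 [ 0.5317 -0.1494  0.0702] theta 0.666
side redtop 40 [ 0.5364 -0.1525  0.0895] theta 0.709
```

View pics/side4.png

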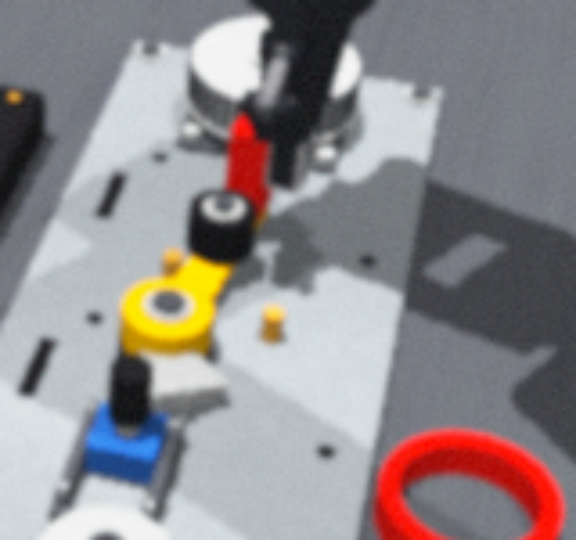

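View pics/top4.png

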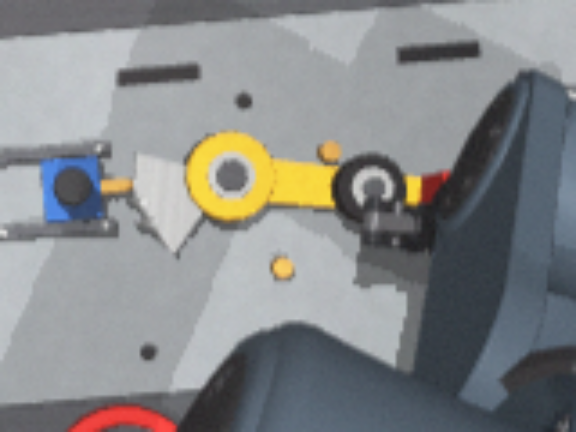

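The arm has swung back with clearance to the rear-stop pin at (329,152). The pawl tip at (125,187) has dropped in against the ratchet's end, and the fingers are on the block. I'll cross-check the angle from the roller centre.

```bash
python3 - <<'E'
from h import *
import pickle
def f(s):
    P=pts(s);v,u=np.mgrid[:384,:512];hub=ray(s,(303.5,218.5),.05)[:2]
    d=np.hypot(P[...,0]-hub[0],P[...,1]-hub[1]);V=s['image'].max(-1);sat=V.astype(int)-s['image'].min(-1)
    m=(abs(P[...,2]-.064)<.005)&(d>.055)&(d<.105)&(sat<40)&(u<352)
    p=np.array([(u[m].min()+u[m].max())/2,(v[m].min()+v[m].max())/2]);p2=np.array([u[m].mean(),v[m].mean()])
    for c in(p,p2):
        q=ray(s,c,.064)[:2]-hub;print(c,m.sum(),'r',np.hypot(*q),np.arctan2(q[1],q[0])+np.pi/2+.8)
f(pickle.load(open('s0.pkl','rb'))['top']);s=snapshot('top');f(s)
hub=ray(s,(304.2,218.6),.05);q=(ray(s,(343.6,221.9),.064)-hub)[:2];print('eye',np.hypot(*q),np.arctan2(q[1],q[0])+np.pi/2+.8)
E
python3 th.py
```

```text
[333. 245.] 144 r 0.08014193331458958 0.018849853145119555
[332.64583333 245.0625    ] 144 r 0.07970052184748744 0.0114568327153306
[303.5 221.5] 118 r 0.0068809545399916554 5.269037892489412
[341.23728814 220.39830508] 118 r 0.07622109950071225 0.7125585439444477
eye 0.07978302393390825 0.6790511518627689
t 12.0 tcp [ 0.5094 -0.1544  0.0556] theta 0.652 tool theta 0.67 radial 0.1256 F tool [13.7 -4.4 -5.2]
```

The roller gives about 0.66 and the TCP gives 0.652. The arm is steady with about 14 N on the block, past tooth two and short of the rear stop. Handing in.

```bash
python3 -m crank '0 0 0 0 0 0;0 0 0 0 0 0;0 0 0 0 0 0;0 0 0 0 0 0;0 0 0 0 0 0' | grep xx; python3 th.py; python3 -c "
from station import manip;print(manip.sign_off())"
```

```text
t 12.5 tcp [ 0.5093 -0.1544  0.0556] theta 0.651 tool theta 0.67 radial 0.1257 F tool [13.7 -3.9 -5. ]
the job is handed in; nothing more can be done
None
```

The job is handed in at 12.5 s: the pawl slider is fully in and the arm is held steady at about 0.65 rad, past tooth two, by a push of about 14 N on the block; I kept clear of the bystanders, and no verdict was returned.

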